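# Hold the fan collar on its shaft flat

## Robot

A 6-joint arm with a two-finger parallel gripper is mounted at the origin on the work surface. World frame = base frame: x ahead of the robot, y to its left, z up, the work surface at z = 0. Lengths are in m, angles in rad, forces in N, time in s.
With the tool pointing down it reaches from about 0.375 to 0.975 m from the base axis. Payload 3.8 kg.
Tool frame: the origin (TCP) lies at the very end of the fingers, on their centre line; the grasp point (between the pads) lies 19 mm behind it; z points along the fingers, y is the line along which they close (so a half turn about z gives the same grasp; the last joint's range is limited). The gripper opens to 85 mm and grips with 20 to 120 N. Pads are 22 mm wide; open, the fingers measure 114 mm over their backs; the gripper's body (76 mm by 85 mm) begins 54 mm behind the grasp point. The pads swing forward as they close: fully open they stand 13 mm farther back than shut.
Start: joints at [-1.271, 0.264, 1.604, -0, 1.274, -0.037], TCP at [0.223, -0.637, 0.231] pointing down, gripper open.
Joint ranges: [-2.63, 2.63], [-0.94, 2.18], [0.31, 2.57], [-1.31, 4.45], [0, 2.66], [-2.55, 2.55]. Speed limits (rad/s): [2.57, 2.57, 3.14, 3.14, 3.14, 3.14].

## Interface

Orientations are given as a rotation vector (axis times angle).
In Python, from workcell import * gives the robot as it stands.
- The arm moves only by the shell command python3 -m crank 'ROWS' [OPENING] [FORCE]. ROWS is JSON, a list that holds one entry, the list of rows, each a list of 6 numbers: the shift along the tool's x, y, z in cm, then the turn, a rotation vector about the tool's x, y, z in rad. In form: [[[dx, dy, dz, ax, ay, az], ...]]. A call has 1 to 8 rows; each row shifts and turns the commanded pose from where the row before left it, along the tool's axes as they then stand; what a row does not reach is not made up. A row lasts 1/12 s, in which the tool goes at most 41.7 mm and 7.16 degrees, less where a joint would pass 70% of its speed; a pose out of reach is approached as far as the arm can. A call with a gripper value outside its range is refused whole. OPENING is the finger opening in cm, from 0 to 8.54, set as the call begins (- or left out, the last holds). The fingers move at their own pace and stop on an object; FORCE is the grip in N (left out, the last holds). Time passes only in rows, so rows that do not move let the fingers close. It gives the time, the measured TCP pose, the force, the opening and the grip force at its end, in the units of the state.
- read_state(): the state, without advancing time (a new reading comes with each control period).
- read_camera(name): name is "side" or "top" or "wrist"; returns the picture (384x512x3 uint8, blue, green, red); there is no depth.
- camera_model(name): a dict with "camera_matrix" (3x3 intrinsics, pixels), "R" (3x3) and "t" (3): a world point X has camera coordinates R X + t. Camera axes: x right, y down, z forward; pixel columns grow to the right and rows downward; lengths in m; the calibration is good to about 2 mm. A picture is of the moment at which its call begins: read the wrist's pose just before it. camera_model takes no time and is no camera call; for the wrist camera it gives the pose at the moment of the call.
- finish_job(): hands the job in; it is judged then, once.
The state is a dict: "time": time; "q": joint angles; "joint_vel": joint speeds; "joint_torque": joint torques, N m; "tool_pos": TCP position; "tcp_rot": TCP orientation; "wrist_force": force on the tool from outside, world axes, zero at the start; "torque": the same for the moment, N m; "width": opening from 0.0 (shut) to 1.0 (fully open); "grip_force": force on a finger pad.
Only numpy, scipy, OpenCV 4.12 (cv2) and the standard library are available. Lean on these libraries where they do the work, as an engineer would, in place of code of your own. Each camera call takes 0.05 s, during which the arm holds its last target. There are 200 camera calls.

## Task

Shut the extractor's duct damper (handle straight across the duct) so that no draught turns the fan, then turn the fan shaft until its flat faces the key slot in the housing. Then slide the steel collar down over the shaft with its screw square on the flat, and finish while still holding it there in the gripper, level, with the screw at the middle of the flat's length, so that I can tighten it through the slot. Leave everything else on the table where it is.

Things in the scene. Friction and masses are not known exactly. Their poses are not given: they have to be found in the camera images.
- blower: booth's extractor fan, cover off, fixed: grey motor box 170 mm square under an open-topped snail-shaped metal housing. Origin on the table under the fan shaft's axis; z up, x from shaft to key slot, y from shaft along the outlet duct. Housing floor at height 74 mm, bearing boss 42 mm across up to 81 mm; wall 76 to 104 mm from the shaft axis, 3 mm thick, top at 130 mm
- key_slot (a point): middle of the key slot: yellow-edged notch 37 mm wide, open at the top, in the housing wall, its sill at height 104 mm; this point is at height 117 mm, 104.5 mm from the shaft axis along the blower's +x
- damper (a joint): duct damper handle, upright hinge, stops at both ends. 0 = open: handle lies along the duct, pointing along the blower's +y, away from the fan. 1.571 = closed: handle straight across the duct, pointing along the blower's -x. Grows anticlockwise seen from above; stays where it is left (friction, about 2 N at the grip)
- damper_hinge (a point): on the damper handle's axis, at the height of its bar (160 mm above the table). The round duct below, 80 mm across, has its top at height 142 mm
- damper_grip (a point): middle of the red grip of the damper handle, 60 mm from its axis. Bar 12 mm wide and 10 mm high (heights 155 to 165 mm), free above and beside; its red sleeve, 46 mm long, looks 15 mm wide. x axis across the bar, y axis along it, outwards
- shaft (a joint): fan shaft, upright axis, turns without end; it stays where it is left (friction 0.03 N m). 0 or any full turn (6.283) = flat faces the key slot; grows anticlockwise seen from above. Starts between 0.6 and 2.3
- shaft_end (a point): centre of the shaft's top end, 138 mm above the table, on its axis. Shaft 12 mm across, bare steel, free all round above the bearing boss, end chamfered 1.5 mm; this point's axes turn with the shaft, x out of the flat. A red paint line on the end runs from the centre towards the flat
- shaft_flat (a point): middle of the set-screw flat, on its surface, 4 mm from the axis, 123 mm above the table; x straight out of the flat, z up. The flat is 2 mm deep, 9 mm wide, painted red, from the shaft's end down to height 108 mm; below, the shaft is full round. Pinched across the flat the shaft measures 10 mm, elsewhere up to 12 mm: closing fingers feel it and settle on it
- collar: steel shaft collar, ring 28 mm across (27 where pinched at its y sides), 14 mm high, 50 g, bore 13.5 mm right through, lying flat. Origin at the centre of its underside; z up, x towards its set screw. The screw point stands 1.5 mm into the bore, so it goes over the shaft only with the screw on the flat; left free it would slide down to the flat's lower end
- collar_screw (a point): outer end of the collar's black set-screw head (8 mm across), 19 mm from the collar's axis along its x, 7 mm above its underside
- spacer: brass spacer ring, 30 mm across, 10 mm high, lying flat; it looks a little like the collar but has no screw. Leave it
- paint_pot: small blue paint pot with a black cap, 30 mm across, 40 mm high, standing. Leave it
- fan_wheel: the fan's blue bladed wheel, 128 mm across, 52 mm high, lying on the table. Leave it
- drink_can: purple drink can, 58 mm across, 145 mm high, standing. Leave it
- ruin_corner: corner of two plywood ruin walls, 120 mm long, 110 mm high, standing. Leave it
- figure: blue game figure on a black round base 32 mm across, 45 mm high, standing. Leave it
- die: dark blue die, 16 mm. Leave it
- screwdriver: screwdriver lying on the table, 170 mm long. Leave it
Mind the look-alikes: they are no part of the job. Of the things like the collar, leave any that is green; of the rest the smaller one is meant.

How it is judged:
By the outcome, as a careful person would: the job done as asked, in the order asked, and still so for the second after the job is handed in, while the arm keeps its last pose, push and grip.
It also fails if it takes over 67 s, if anything falls off the work surface, if the arm or the gripper's body presses on something with over 40 N, if the wrist force passes 120 N, or if a joint passes its speed limit or range.

## Working session

There is one attempt and no reset: what is moved stays moved. The work goes in short steps, Python scripts to look and compute and a shell command to move; the robot and the scene stay as the last step left them, time stands still between calls to the robot, and variables do not carry over. Pictures are saved under pics/ and viewed, at most 12 in all, crops included, and the job is handed in when it is done.

```bash
ls; mkdir -p pics; python3 - <<'E'
from workcell import *
import cv2
for n in ["side","top"]:
    cv2.imwrite(f"pics/{n}0.png",read_camera(n))
    m=camera_model(n);print(n,m["camera_matrix"],m["R"],m["t"])
s=read_state();print(s)
E
```

```text
pics
side [[445.83750695   0.         258.84643095]
 [  0.         445.83750695 193.04185594]
 [  0.           0.           1.        ]] [[ 0.99757247 -0.06960219 -0.00217014]
 [-0.04931889 -0.68417477 -0.72764863]
 [ 0.04916118  0.72598927 -0.68594662]] [-0.49865152  0.12532501  1.33021192]
top [[353.05465058   0.         257.96422749]
 [  0.         353.05465058 193.79080773]
 [  0.           0.           1.        ]] [[ 0.01598961 -0.99984222 -0.00773701]
 [-0.98759259 -0.01458377 -0.15635917]
 [ 0.15622167  0.01014114 -0.98766996]] [0.00159222 0.52653336 1.15684966]
{'time': 0.1, 'q': array([-1.27088552e+00,  2.64706668e-01,  1.60522486e+00,  8.38564072e-06,
        1.27368881e+00, -3.69191983e-02]), 'joint_vel': array([ 2.04494859e-03, -1.63375282e-04, -4.06697207e-03,  9.28604032e-05,
       -1.09719037e-03, -1.46209978e-04]), 'joint_torque': array([ 3.85642825e-04, -5.16708469e+01, -3.68589699e+01,  7.64939642e-06,
        6.34493743e-03, -1.47043551e-05]), 'tool_pos': array([ 0.22288219, -0.63645329,  0.23007386]), 'tcp_rot': array([-3.09516225e+00, -5.26252777e-01,  4.04876998e-04]), 'wrist_force': array([ 0.42037002, -0.44948655,  0.44004073]), 'torque': array([ 0.0231754 ,  0.00426017, -0.04327556]), 'grip_force': 0.0, 'width': 0.9995576967058036}
```

View pics/top0.png

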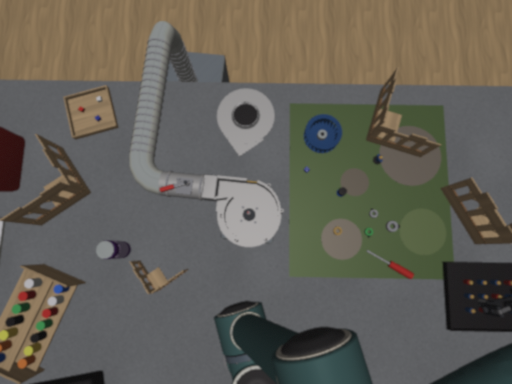

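View pics/side0.png

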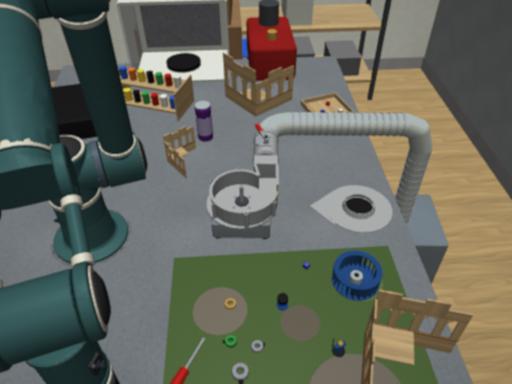

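```bash
python3 - <<'E'
import cv2,numpy as np
t=cv2.imread("pics/top0.png");s=cv2.imread("pics/side0.png")
def c(i,x,y,w,h,k): return cv2.resize(i[y:y+h,x:x+w],(400,300),interpolation=cv2.INTER_CUBIC)
a=c(t,155,162,140,105,0);b=c(t,340,195,80,60,0);d=c(s,195,115,120,90,0) ;d=c(s,190,110,160,120,0);e=c(s,210,320,80,60,0)
cv2.imwrite("pics/m1.png",np.vstack([np.hstack([a,b]),np.hstack([d,e])]))
E
```

```text
(no output)
```

View pics/m1.png

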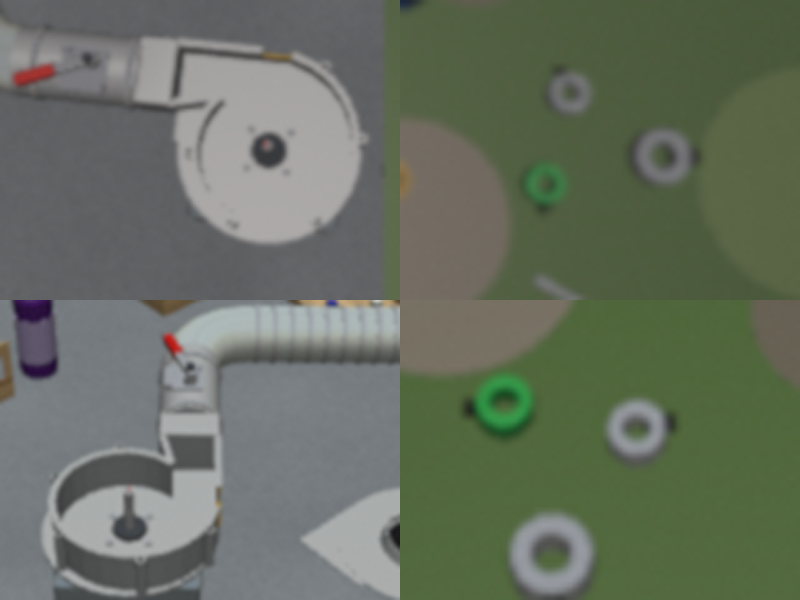

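```bash
cat > h.py <<'E'
import numpy as np,cv2
from scipy.spatial.transform import Rotation as Ro
from workcell import *
def pl(m,u,z):
    if isinstance(m,str): m=camera_model(m)
    d=m["R"].T@np.linalg.solve(m["camera_matrix"],[u[0],u[1],1]);o=-m["R"].T@m["t"]
    return o+d*(z-o[2])/d[2]
def proj(m,X):
    if isinstance(m,str): m=camera_model(m)
    p=m["camera_matrix"]@(m["R"]@np.array(X)+m["t"]);return p[:2]/p[2]
def tool():
    s=read_state();return s["tool_pos"],Ro.from_rotvec(s["tcp_rot"]).as_matrix()
def rel(P,ydir=None):
    "shift in tool axes, cm, to bring TCP to P; turn about tool z to align y with ydir"
    p,R=tool();print("rel cm",np.round(R.T@(np.array(P)-p)*100,2))
    if ydir is not None:
        v=R.T@np.array([ydir[0],ydir[1],0]);a=-np.arctan2(v[0],v[1]);a=(a+np.pi/2)%np.pi-np.pi/2;print("az",round(a,3),"q6",read_state()["q"][5])
E
python3 - <<'E'
from h import *
np.set_printoptions(precision=4,suppress=True)
P={"shaft":((248.5,212),(241.2,186),.138),"hinge":((185.8,183),(266,138),.165),"grip":((167.2,188.2),(259.6,128),.165),"collar":((374,213.6),(257.4,345.4),.014),"screw":((371.6,209.2),(264.4,344.4),.007),"slot":((253,182),(277,188),.104)}
for n,(a,b,z) in P.items(): print(n,pl("top",a,z),pl("side",b,z))
print(tool())
m=camera_model("wrist");print(m)
cv2.imwrite("pics/w0.png",read_camera("wrist"))
E
```

```text
shaft [0.4537 0.0371 0.138 ] [0.4516 0.0334 0.138 ]
hinge [0.5371 0.2297 0.165 ] [0.5383 0.2224 0.165 ]
grip [0.5201 0.2858 0.165 ] [0.5221 0.2781 0.165 ]
collar [ 0.4678 -0.3895  0.014 ] [ 0.469  -0.3938  0.014 ]
screw [ 0.4837 -0.384   0.007 ] [ 0.4861 -0.3888  0.007 ]
slot [0.5549 0.0257 0.104 ] [0.558  0.0543 0.104 ]
(array([ 0.2229, -0.6365,  0.2301]), array([[ 0.9438,  0.3305, -0.0006],
       [ 0.3305, -0.9438,  0.0019],
       [ 0.0001, -0.002 , -1.    ]]))
{'camera_matrix': array([[299.8347,   0.    , 255.8957],
       [  0.    , 299.8347, 190.9204],
       [  0.    ,   0.    ,   1.    ]]), 'R': array([[ 0.3303, -0.9439, -0.0015],
       [-0.9118, -0.3195,  0.2582],
       [-0.2441, -0.0839, -0.9661]]), 't': array([-0.6745, -0.0327,  0.3775])}
```

View pics/w0.png

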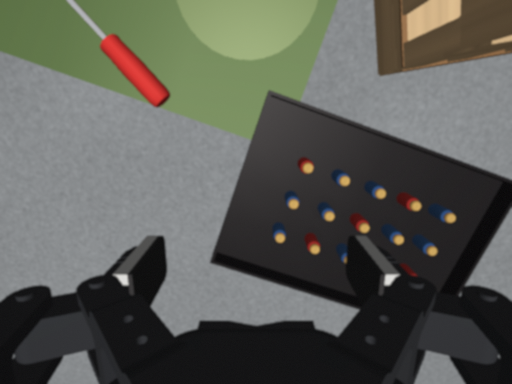

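The three rings with screws, by top-view pixel, are small grey (374,213), large grey (392,226) and green (369,232). The brass ring at (337,231) is the spacer. The smaller non-green one, at (374,213), is the collar; the crop shows its screw at (371.6,209). The wrist view shows only the tray and the screwdriver so far. I'll go to the blower first.

```bash
python3 -m crank '[[[1,-1.4,-2,0,0,0],[2,-2.75,-2.5,0,0,0],[2,-2.75,-2.5,0,0,0],[2,-2.75,0,0,0,0],[2,-2.75,0,0,0,0],[2,-2.75,0,0,0,0],[2,-2.75,0,0,0,0],[2,-2.75,0,0,0,0]]]' 
python3 -m crank '[[[2,-2.75,0,0,0,0],[2,-2.75,0,0,0,0],[2,-2.75,0,0,0,0],[2,-2.75,0,0,0,0],[2,-2.75,0,0,0,0],[2,-2.75,0,0,0,0],[2,-2.75,0,0,0,0],[2,-2.75,0,0,0,0]]]'
python3 -m crank '[[[2,-2.75,0,0,0,0],[2,-2.75,0,0,0,0],[2,-2.75,0,0,0,0],[2,-2.75,0,0,0,0],[2,-2.75,0,0,0,0],[2,-2.75,0,0,0,0],[2,-2.75,0,0,0,0],[2,-2.75,0,0,0,0]]]'
python3 -m crank '[[[0,0,0,0,0,-0.11],[0,0,0,0,0,-0.11],[0,0,0,0,0,-0.11],[0,0,0,0,0,-0.11],[0,0,0,0,0,-0.11],[0,0,0,0,0,-0.11],[0,0,0,0,0,-0.11],[0,0,0,0,0,-0.11]]]'
python3 -m crank '[[[0,0,0,0,0,-0.11],[0,0,0,0,0,-0.11],[0,0,0,0,0,-0.11],[0,0,0,0,0,-0.11],[0,0,0,0,0,-0.11],[0,0,0,0,0,-0.11],[0,0,0,0,0,0],[0,0,0,0,0,0]]]' 
python3 - <<'E'
from h import *
s=read_state();print(s["time"],s["q"],s["wrist_force"],tool())
m=camera_model("wrist");i=read_camera("wrist")
np.savez("w1.npz",K=m["camera_matrix"],R=m["R"],t=m["t"])
cv2.imwrite("pics/w1.png",cv2.resize(i,(800,600),interpolation=cv2.INTER_CUBIC))
E
```

```text
time: 0.82
tool_pos: [0.2962, -0.3917, 0.3003]
tcp_rot: [-3.097, -0.526, 0.0]
wrist_force: [0.8, -0.1, -0.4]
width: 0.994
grip_force: 0.0
time: 1.48
tool_pos: [0.3743, -0.1313, 0.3005]
tcp_rot: [3.097, 0.526, 0.0]
wrist_force: [0.3, 0.8, -0.1]
width: 0.998
grip_force: 0.0
time: 2.15
tool_pos: [0.4526, 0.1294, 0.3005]
tcp_rot: [3.097, 0.527, -0.0]
wrist_force: [1.1, -0.5, 0.0]
width: 0.999
grip_force: 0.0
time: 2.82
tool_pos: [0.4525, 0.1276, 0.3003]
tcp_rot: [-2.573, -1.803, 0.001]
wrist_force: [0.2, -0.2, -0.5]
width: 1.001
grip_force: 0.0
time: 3.48
tool_pos: [0.4525, 0.1276, 0.3004]
tcp_rot: [-1.861, -2.531, 0.001]
wrist_force: [-0.6, -0.3, 0.5]
width: 1.002
grip_force: 0.0
3.4833 [ 2.21737516e-01 -1.68860325e-01  1.92986298e+00  2.25504998e-05
  1.38103673e+00 -8.12750076e-02] [-0.60353799 -0.25603466  0.5436925 ] (array([0.45254927, 0.12755758, 0.30039645]), array([[-2.98392757e-01,  9.54443067e-01, -4.40659142e-04],
       [ 9.54443167e-01,  2.98392753e-01, -7.66426796e-05],
       [ 5.83384204e-05, -4.43453727e-04, -9.99999900e-01]]))
```

View pics/w1.png

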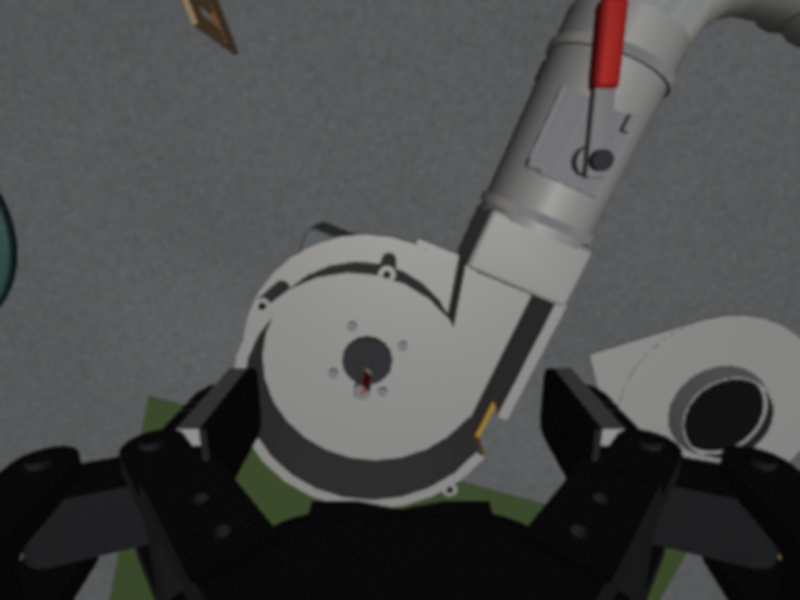

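```bash
python3 - <<'E'
from h import *
np.set_printoptions(precision=4,suppress=True)
d=np.load("w1.npz");m=dict(camera_matrix=d["K"],R=d["R"],t=d["t"])
for n,u,z in [("hinge",(600,159),.168),("redstart",(605,86),.165),("redmid?",(611,40),.165),("shaft end",(362,391),.138),("boss",(367,360),.081),("slotmid",(486,420),.104),("slot top",(493,403),.13),("slot bot",(479,437),.13),("boxR1",(566,303),.145),("boxL1",(468,262),.145),("boxR2",(591,250),.145),("boxL2",(488,210),.145)]:
    print(n,pl(m,np.array(u)*.64,z))
E
```

```text
hinge [0.5387 0.2302 0.168 ]
redstart [0.527  0.2667 0.165 ]
redmid? [0.5209 0.2886 0.165 ]
shaft end [0.4526 0.0386 0.138 ]
boss [0.4523 0.0386 0.081 ]
slotmid [0.5569 0.0271 0.104 ]
slot top [0.5476 0.0541 0.13  ]
slot bot [0.5473 0.0247 0.13  ]
boxR1 [0.5628 0.1431 0.145 ]
boxL1 [0.4921 0.1497 0.145 ]
boxR2 [0.5645 0.1805 0.145 ]
boxL2 [0.493  0.1845 0.145 ]
```

Shaft end ≈ (0.4525, 0.038), hinge ≈ (0.539, 0.230), and grip ≈ (0.520, 0.287), 60 mm from the hinge as specified. I'll cage the grip between the fingers and swing it.

```bash
python3 -m crank '[[[2.2,1.86,1,0,0,0],[2.2,1.86,1,0,0,0],[2.2,1.86,1,0,0,0],[2.2,1.86,1,0,0,0],[2.2,1.86,1,0,0,0],[2.16,1.88,1,0,0,0],[0,0,2,0,0,0],[0,0,2,0,0,0]]]' 4 20
python3 -m crank '[[[0,0,2,0,0,0],[0,0,2,0,0,0],[0,0,0.9,0,0,0],[0,0,0,0,0,0]]]'
python3 - <<'E'
from h import *
s=read_state();print(s["q"],tool(),s["wrist_force"])
cv2.imwrite("pics/w2.png",read_camera("wrist"))
E
```

```text
time: 4.2
tool_pos: [0.5207, 0.2887, 0.2004]
tcp_rot: [1.857, 2.533, 0.002]
wrist_force: [-0.4, 1.2, -0.2]
width: 0.473
grip_force: 0.0
time: 4.53
tool_pos: [0.5177, 0.2858, 0.1485]
tcp_rot: [-1.857, -2.531, 0.008]
wrist_force: [-0.3, 0.7, -0.1]
width: 0.47
grip_force: 0.0
[ 4.62301100e-01  1.76193921e-01  1.86863648e+00 -6.35385103e-06
  1.10262152e+00  1.57701790e-01] (array([0.51771067, 0.28580268, 0.14847499]), array([[-2.99916132e-01,  9.53951172e-01, -5.24164901e-03],
       [ 9.53965124e-01,  2.99906131e-01, -2.61834317e-03],
       [-9.25768861e-04, -5.78563370e-03, -9.99982835e-01]])) [-0.26400891  0.70802003 -0.10257272]
```

View pics/w2.png

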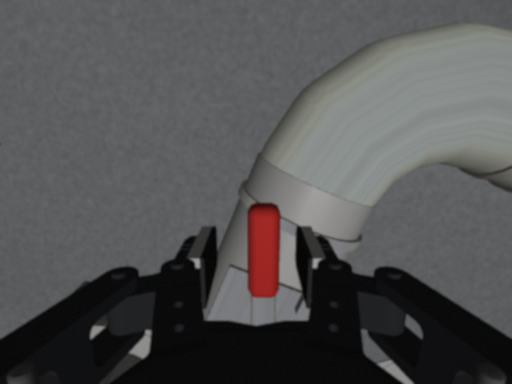

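Red grip at (264,250), centred between the fingers. Swinging it now.

```bash
python3 -m crank '[[[-0.03,-0.6,0,0,0,-0.1],[-0.03,-0.6,0,0,0,-0.1],[-0.03,-0.6,0,0,0,-0.1],[-0.03,-0.6,0,0,0,-0.1],[-0.03,-0.6,0,0,0,-0.1],[-0.03,-0.6,0,0,0,-0.1],[-0.03,-0.6,0,0,0,-0.1],[-0.03,-0.6,0,0,0,-0.1]]]' 
python3 -m crank '[[[-0.03,-0.6,0,0,0,-0.1],[-0.03,-0.6,0,0,0,-0.1],[-0.03,-0.6,0,0,0,-0.1],[-0.03,-0.4,0,0,0,-0.07],[0,-0.4,0,0,0,0],[0,-0.2,0,0,0,0],[0,0,0,0,0,0]]]'
python3 - <<'E'
from h import *
s=read_state();print(s["q"],tool(),s["wrist_force"])
E
```

```text
time: 5.25
tool_pos: [0.4856, 0.2573, 0.154]
tcp_rot: [0.717, 3.055, 0.006]
wrist_force: [1.5, 0.9, -2.6]
width: 0.467
grip_force: 1.2
time: 5.83
tool_pos: [0.4785, 0.2295, 0.1532]
tcp_rot: [0.153, 3.136, 0.002]
wrist_force: [0.6, 2.2, 0.6]
width: 0.473
grip_force: 0.5
[ 4.00213393e-01  5.35112926e-02  1.99631830e+00  6.91815644e-05
  1.08910409e+00 -1.07333284e+00] (array([0.47853104, 0.22949969, 0.1531522 ]), array([[-0.99526903,  0.09712709,  0.00242497],
       [ 0.09712995,  0.99527111,  0.00109244],
       [-0.00230739,  0.00132281, -0.99999646]])) [0.58545752 2.22645207 0.63492666]
```

```bash
for i in 1 2 3; do python3 -m crank '[[[0,-0.3,0,0,0,0],[0,0,0,0,0,0]]]' | grep -E "pos|wrist|grip"; done
```

```text
tool_pos: [0.478, 0.2264, 0.1524]
wrist_force: [0.4, 1.4, 1.1]
grip_force: 0.7
tool_pos: [0.4773, 0.2231, 0.1518]
wrist_force: [0.5, 1.8, 1.2]
grip_force: 0.6
tool_pos: [0.4771, 0.2216, 0.1518]
wrist_force: [0.3, 6.7, 0.1]
grip_force: 3.4
```

```bash
python3 -m crank '[[[0,-0.3,0,0,0,0],[0,0,0,0,0,0]]]' | grep -E "pos|wrist|grip"; python3 -m crank '[[[0,0.9,0,0,0,0],[0,0.3,-0.5,0,0,0],[0,0,-3,0,0,0],[0,0,-3,0,0,0],[0,0,-3,0,0,0],[0,0,-3,0,0,0],[0,0,-2,0,0,0],[0,0,0,0,0,0]]]' 6
python3 - <<'E'
from h import *
s=read_state();print(s["q"],tool(),s["wrist_force"])
m=camera_model("wrist");i=read_camera("wrist")
np.savez("w3.npz",K=m["camera_matrix"],R=m["R"],t=m["t"])
cv2.imwrite("pics/w3.png",cv2.resize(i,(800,600),interpolation=cv2.INTER_CUBIC))
E
```

```text
tool_pos: [0.477, 0.2214, 0.1518]
wrist_force: [1.9, 17.2, -3.5]
grip_force: 8.2
time: 7.17
tool_pos: [0.4802, 0.2297, 0.3028]
tcp_rot: [0.149, 3.129, 0.004]
wrist_force: [0.8, 0.0, 0.9]
width: 0.706
grip_force: 0.0
[ 4.00329996e-01 -5.13204152e-02  1.81986964e+00 -1.31412374e-03
  1.36413610e+00 -1.07526675e+00] (array([0.48015078, 0.22974351, 0.30282792]), array([[-0.99546022,  0.09477962,  0.00870434],
       [ 0.09480278,  0.99549345,  0.00228694],
       [-0.00844836,  0.00310175, -0.9999595 ]])) [0.81843838 0.01267458 0.93415626]
```

View pics/w3.png

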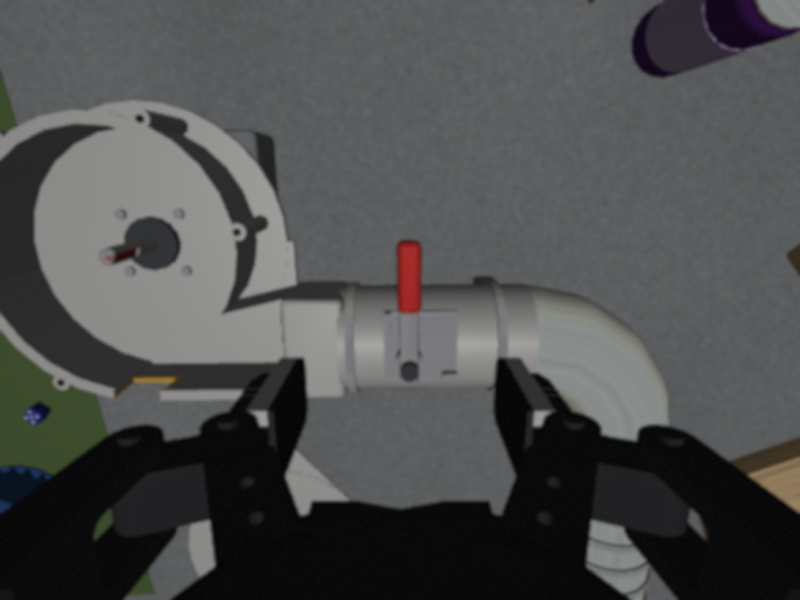

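```bash
python3 -m crank '[[[-0.8,-2.8,1,0,0,0],[-0.8,-2.8,1,0,0,0],[-0.8,-2.8,1,0,0,0],[-0.8,-2.8,2,0,0,0],[-0.8,-2.8,2,0,0,0],[-0.8,-2.8,2,0,0,0],[-0.9,-2.7,3,0,0,0],[0,0,0,0,0,0]]]' 4
python3 - <<'E'
from h import *
d=np.load("w3.npz");m3=dict(camera_matrix=d["K"],R=d["R"],t=d["t"])
for n,u,z in [("hinge",(409,371),.168),("gripend",(409,243),.165)]: print(n,pl(m3,np.array(u)*.64,z))
s=read_state();print(s["time"],tool())
m=camera_model("wrist");i=read_camera("wrist")
np.savez("w4.npz",K=m["camera_matrix"],R=m["R"],t=m["t"])
c=proj(m,[.4525,.038,.138]);print(c)
x,y=[int(v) for v in c]
x0=max(x-50,0);y0=max(y-40,0);print(x0,y0)
cv2.imwrite("pics/w4f.png",i)
a=cv2.resize(i[y0:y0+75,x0:x0+100],(800,600),interpolation=cv2.INTER_CUBIC)
cv2.imwrite("pics/w4.png",a)
E
```

```text
time: 7.88
tool_pos: [0.5109, 0.0253, 0.1688]
tcp_rot: [-0.153, -3.125, 0.006]
wrist_force: [-0.9, 0.5, -0.4]
width: 0.467
grip_force: 0.0
hinge [0.53929457 0.23009743 0.168     ]
gripend [0.45788988 0.23749869 0.165     ]
7.8833 (array([0.51094807, 0.02526712, 0.16875622]), array([[-0.99511232,  0.09790405, -0.01289485],
       [ 0.09795047,  0.99518672, -0.00301743],
       [ 0.01253736, -0.00426574, -0.99991231]]))
[268.87796209 120.73176199]
218 80
```

View pics/w4.png

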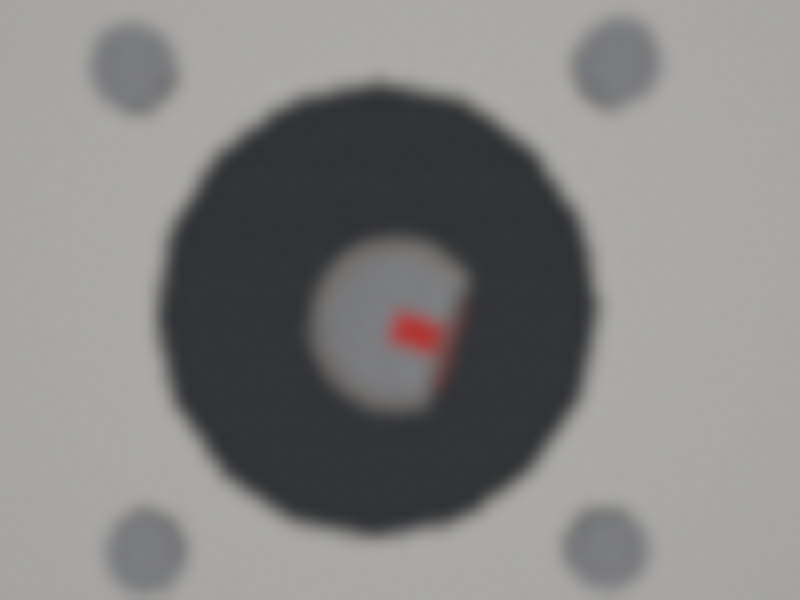

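Flat faces about 17° below image-right, with the shaft end at crop (390,322). That puts the flat at a world heading of about 67°, or 1.26 rad on the joint. I'll align tool y with the flat's normal and pinch.

```bash
python3 -m crank '[[[0,0,0,0,0,0.1],[0,0,0,0,0,0.1],[0,0,0,0,0,0.1],[0,0,0,0,0,0]]]' | grep time
python3 - <<'E'
from h import *
d=np.load("w4.npz");m=dict(camera_matrix=d["K"],R=d["R"],t=d["t"])
P=pl(m,(266.75,120.25),.138);B=pl(m,(265.5,118.75),.081);print(P,B)
a=np.radians(67.1)
p,R=tool();print(p,R)
rel([P[0],P[1],.112],(np.cos(a),np.sin(a)))
E
```

```text
time: 8.27
[0.45211914 0.03682992 0.138     ] [0.45205919 0.03762183 0.081     ]
[0.51555669 0.03047139 0.17663491] [[-9.22374496e-01  3.86296278e-01 -6.89607907e-04]
 [ 3.86296337e-01  9.22374727e-01  5.00387208e-05]
 [ 6.55406677e-04 -2.20238569e-04 -9.99999761e-01]]
rel cm [ 6.09 -1.86  6.47]
az 0.003 q6 -1.1634455055623296
```

```bash
python3 -m crank '[[[2,-0.6,0,0,0,0],[2,-0.6,0,0,0,0],[2.09,-0.66,0,0,0,0],[0,0,0,0,0,0],[0,0,1.5,0,0,0],[0,0,2,0,0,0],[0,0,2,0,0,0],[0,0,0.97,0,0,0]]]' 
python3 -m crank '[[[0,0,0,0,0,0],[0,0,0,0,0,0],[0,0,0,0,0,0],[0,0,0,0,0,0],[0,0,0,0,0,0],[0,0,0,0,0,0],[0,0,0,0,0,0],[0,0,0,0,0,0]]]' 0.6 30
python3 - <<'E'
from h import *
s=read_state();print(s["width"]*8.54,s["wrist_force"],s["torque"],tool())
cv2.imwrite("pics/w5.png",read_camera("wrist"))
E
```

```text
time: 8.93
tool_pos: [0.4513, 0.0365, 0.1101]
tcp_rot: [-0.611, -3.079, 0.001]
wrist_force: [-0.1, -0.1, 0.6]
width: 0.467
grip_force: 0.0
time: 9.6
tool_pos: [0.4529, 0.0358, 0.1126]
tcp_rot: [0.616, 3.08, -0.0]
wrist_force: [-2.0, -2.2, 1.8]
width: 0.103
grip_force: 32.1
0.8837376745144624 [-1.98025045 -2.18473407  1.77712718] [-0.45061814  0.32287342  0.00462709] (array([0.45287178, 0.03584292, 0.11257644]), array([[-9.23085674e-01,  3.84593523e-01,  8.12395279e-04],
       [ 3.84593373e-01,  9.23086032e-01, -3.40470919e-04],
       [-8.80853645e-04, -1.84198719e-06, -9.99999612e-01]]))
```

Pinched at about 10 mm (8.8 read at 32 N with soft pads), so the fingers are on the flat. Turning by 1.267.

```bash
python3 -m crank '[[[0,0,0,0,0,0.1],[0,0,0,0,0,0.1],[0,0,0,0,0,0.1],[0,0,0,0,0,0.1],[0,0,0,0,0,0.1],[0,0,0,0,0,0.1],[0,0,0,0,0,0.1],[0,0,0,0,0,0.1]]]' 
python3 -m crank '[[[0,0,0,0,0,0.1],[0,0,0,0,0,0.1],[0,0,0,0,0,0.1],[0,0,0,0,0,0.1],[0,0,0,0,0,0.067],[0,0,0,0,0,0],[0,0,0,0,0,0],[0,0,0,0,0,0]]]'
python3 - <<'E'
from h import *
s=read_state();print(s["width"]*8.54,s["wrist_force"],s["torque"],tool(),np.degrees(np.arctan2(tool()[1][1,1],tool()[1][0,1])))
E
```

```text
time: 10.32
tool_pos: [0.4514, 0.0354, 0.1126]
tcp_rot: [-1.772, -2.592, 0.004]
wrist_force: [-8.0, -3.6, 8.9]
width: 0.107
grip_force: 32.5
time: 10.98
tool_pos: [0.4505, 0.0356, 0.1125]
tcp_rot: [-2.318, -2.117, 0.006]
wrist_force: [-10.1, -4.6, 10.8]
width: 0.107
grip_force: 32.8
0.9130809538322237 [-10.0782758   -4.56347093  10.78035721] [-0.62257608  1.4281504   0.00563545] (array([0.45054699, 0.0356058 , 0.11253292]), array([[ 9.06102296e-02,  9.95876382e-01, -4.47413018e-03],
       [ 9.95885526e-01, -9.06152934e-02, -9.41928957e-04],
       [-1.34346942e-03, -4.37037309e-03, -9.99989547e-01]])) -5.199055232699703
```

```bash
python3 -m crank '[[[0,0,0,0,0,0],[0,0,0,0,0,0],[0,0,0,0,0,0],[0,0,-2,0,0,0],[0,0,-2,0,0,0],[0,0,-2,0,0,0],[-2,0,-0.4,0,0,0],[-2,0,0,0,0,0]]]' 4
python3 -m crank '[[[-2,0,0,0,0,0],[0,0,0,0,0,0],[0,0,0,0,0,0],[0,0,0,0,0,0]]]' | grep time
python3 - <<'E'
from h import *
s=read_state();print(tool())
m=camera_model("wrist");i=read_camera("wrist")
np.savez("w6.npz",K=m["camera_matrix"],R=m["R"],t=m["t"])
x,y=[int(v) for v in proj(m,[.4522,.0372,.138])]
x0=max(x-50,0);y0=max(y-40,0);print(x0,y0)
a=cv2.resize(i[y0:y0+75,x0:x0+100],(400,300),interpolation=cv2.INTER_CUBIC)
b=cv2.resize(i,(400,300))
cv2.imwrite("pics/w6f.png",i)
cv2.imwrite("pics/w6.png",np.hstack([a,b]))
E
```

```text
time: 11.65
tool_pos: [0.4513, -0.0034, 0.1787]
tcp_rot: [2.315, 2.118, 0.007]
wrist_force: [0.3, 0.2, -0.5]
width: 0.467
grip_force: 0.0
time: 11.98
(array([ 0.44729905, -0.0232321 ,  0.17590062]), array([[ 9.15023006e-02,  9.95804808e-01,  3.36507831e-04],
       [ 9.95804563e-01, -9.15025309e-02,  7.48082633e-04],
       [ 7.75735601e-04,  2.66644752e-04, -9.99999664e-01]]))
203 78
```

View pics/w6.png

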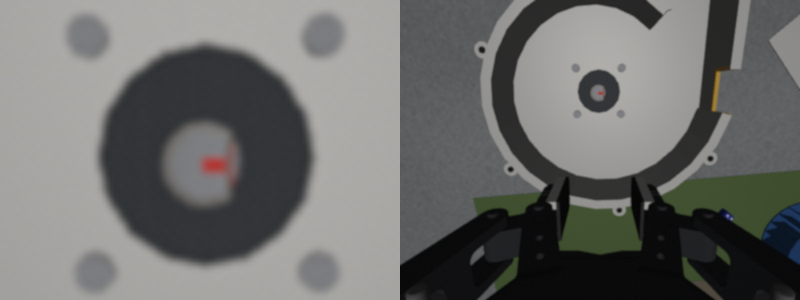

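The flat now faces image-right (paint line (204,165)→(226,164) in the crop), with the slot at (717,90) straight out from the shaft at (598,92). I'll check the angle numerically.

```bash
python3 - <<'E'
from h import *
d=np.load("w6.npz");m=dict(camera_matrix=d["K"],R=d["R"],t=d["t"])
S=pl(m,(253.25,119),.138);K=pl(m,(406.4,115.8),.104);v=K-S
B=pl(m,(203+206/4,78+155/4),.081)
print(S,B,K,np.hypot(*v[:2]),np.degrees(np.arctan2(v[1],v[0])))
i=cv2.imread("pics/w6f.png").astype(int)[100:140,235:275]
r=(i[:,:,2]-i[:,:,1]);ys,xs=np.where(r>40);w=r[ys,xs]
ps=np.array([pl(m,(x+235,y+100),.138)[:2] for x,y in zip(xs,ys)]);c=np.average(ps,axis=0,weights=w)
print(len(xs),c,[ (x+235,y+100,q) for x,y,q in zip(xs,ys,w)])
E
```

```text
[0.45198278 0.0369014  0.138     ] [0.45248611 0.03709376 0.081     ] [0.55742855 0.02849257 0.104     ] 0.10578052704095835 -4.559434697625991
27 [0.45369262 0.03688486] [(np.int64(254), np.int64(117), np.int64(47)), (np.int64(255), np.int64(117), np.int64(58)), (np.int64(256), np.int64(117), np.int64(59)), (np.int64(257), np.int64(117), np.int64(58)), (np.int64(258), np.int64(117), np.int64(51)), (np.int64(253), np.int64(118), np.int64(45)), (np.int64(254), np.int64(118), np.int64(81)), (np.int64(255), np.int64(118), np.int64(100)), (np.int64(256), np.int64(118), np.int64(103)), (np.int64(257), np.int64(118), np.int64(103)), (np.int64(258), np.int64(118), np.int64(88)), (np.int64(259), np.int64(118), np.int64(58)), (np.int64(253), np.int64(119), np.int64(48)), (np.int64(254), np.int64(119), np.int64(90)), (np.int64(255), np.int64(119), np.int64(111)), (np.int64(256), np.int64(119), np.int64(115)), (np.int64(257), np.int64(119), np.int64(114)), (np.int64(258), np.int64(119), np.int64(98)), (np.int64(259), np.int64(119), np.int64(63)), (np.int64(254), np.int64(120), np.int64(68)), (np.int64(255), np.int64(120), np.int64(85)), (np.int64(256), np.int64(120), np.int64(88)), (np.int64(257), np.int64(120), np.int64(87)), (np.int64(258), np.int64(120), np.int64(75)), (np.int64(259), np.int64(120), np.int64(52)), (np.int64(256), np.int64(121), np.int64(42)), (np.int64(257), np.int64(121), np.int64(41))]
```

```bash
python3 -m crank '[[[0,0,-2.5,0,0,0],[-3.9,-0.1,0,0,0,0],[-3.9,-0.1,0,0,0,0],[-3.9,-0.1,0,0,0,0],[-3.9,-0.1,0,0,0,0],[-3.9,-0.1,0,0,0,0],[-3.9,-0.1,0,0,0,0],[-3.9,0,0,0,0,0]]]' 5
python3 -m crank '[[[-3.9,0,0,0,0,0],[-3.9,0,0,0,0,0],[-3.9,0,0,0,0,0],[0,0,0.5,0,0,0.106],[0,0,0.5,0,0,0.106],[0,0,0.5,0,0,0.106],[0,0,0.5,0,0,0.106],[0,0,0.5,0,0,0.106]]]' 
python3 -m crank '[[[0,0,0.5,0,0,0.106],[0,0,0.5,0,0,0.106],[0,0,0.5,0,0,0.106],[0,0,0.5,0,0,0.106],[0,0,0.5,0,0,0.106],[0,0,0,0,0,0.106],[0,0,0,0,0,0],[0,0,0,0,0,0]]]' 
python3 - <<'E'
from h import *
print(tool())
m=camera_model("wrist");i=read_camera("wrist")
np.savez("w7.npz",K=m["camera_matrix"],R=m["R"],t=m["t"])
x,y=[int(v) for v in proj(m,[.468,-.391,.014])]
x0=max(x-50,0);y0=max(y-40,0);print(x,y,x0,y0)
cv2.imwrite("pics/w7f.png",i)
a=cv2.resize(i[y0:y0+75,x0:x0+100],(800,600),interpolation=cv2.INTER_CUBIC)
cv2.imwrite("pics/w7.png",a)
E
```

```text
time: 12.7
tool_pos: [0.4164, -0.2959, 0.2009]
tcp_rot: [2.319, 2.119, 0.001]
wrist_force: [0.5, 0.6, 0.6]
width: 0.588
grip_force: 0.0
time: 13.37
tool_pos: [0.4065, -0.4108, 0.1752]
tcp_rot: [-2.796, -1.43, -0.0]
wrist_force: [-0.5, 0.4, 0.4]
width: 0.585
grip_force: 0.0
time: 14.03
tool_pos: [0.4063, -0.4109, 0.1506]
tcp_rot: [-3.102, -0.497, -0.0]
wrist_force: [1.1, -0.1, 0.6]
width: 0.585
grip_force: 0.0
(array([ 0.40634066, -0.41085972,  0.15064408]), array([[ 9.49925577e-01,  3.12476226e-01, -7.70324983e-05],
       [ 3.12476226e-01, -9.49925457e-01,  4.84028370e-04],
       [ 7.80722271e-05, -4.83861753e-04, -9.99999880e-01]]))
255 111 205 71
```

View pics/w7.png

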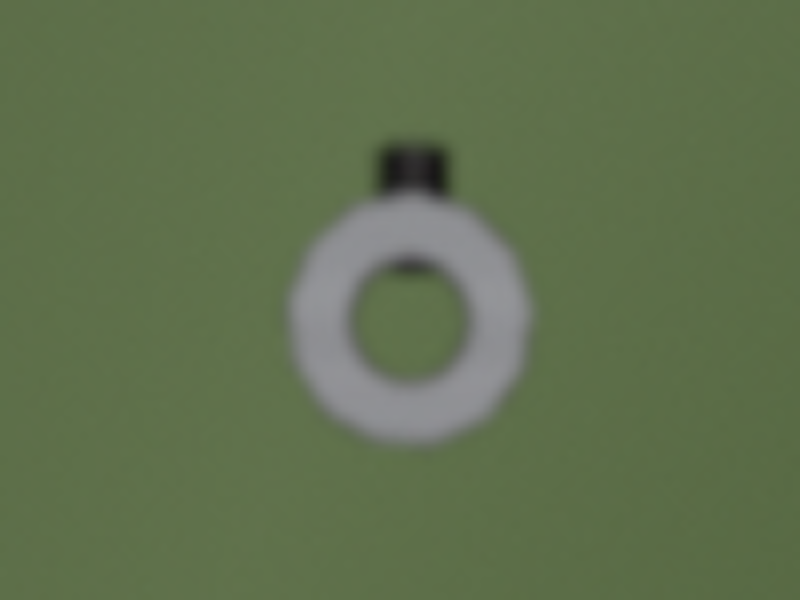

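Screw at crop (412,165), centre (410,318). It's 28 mm across with the screw pointing along tool +x, so it's the collar. I'll descend over it.

```bash
python3 - <<'E'
from h import *
d=np.load("w7.npz");m=dict(camera_matrix=d["K"],R=d["R"],t=d["t"])
C=pl(m,(255.75,110.3),.014);S=pl(m,(205+412/8-.5,71+150/8-.5),.011);v=S-C
print(C,S,v,np.arctan2(v[1],v[0])); rel([C[0],C[1],.002])
E
```

```text
[ 0.46928272 -0.39055533  0.014     ] [ 0.48657753 -0.38510552  0.011     ] [ 0.01729481  0.00544981 -0.003     ] 0.30526287168367217
rel cm [ 6.62  0.02 14.89]
```

```bash
python3 -m crank '[[[3.3,0,0,0,0,0.013],[3.32,0.02,2,0,0,0],[0,0,3,0,0,0],[0,0,3,0,0,0],[0,0,3,0,0,0],[0,0,2,0,0,0],[0,0,1,0,0,0],[0,0,0.5,0,0,0]]]' 
python3 -m crank '[[[0,0,0.4,0,0,0],[0,0,0,0,0,0],[0,0,0,0,0,0]]]' 
python3 -m crank '[[[0,0,0,0,0,0],[0,0,0,0,0,0],[0,0,0,0,0,0],[0,0,0,0,0,0],[0,0,0,0,0,0],[0,0,0,0,0,0]]]' 2 40
python3 - <<'E'
from h import *
s=read_state();print(tool(),s["width"]*85.4);i=read_camera("wrist");cv2.imwrite("pics/w8.png",i)
E
```

```text
time: 14.75
tool_pos: [0.468, -0.3906, 0.004]
tcp_rot: [-3.103, -0.473, 0.003]
wrist_force: [0.6, 0.1, 0.6]
width: 0.586
grip_force: 0.0
time: 15.0
tool_pos: [0.4698, -0.3926, 0.0034]
tcp_rot: [3.104, 0.471, 0.003]
wrist_force: [-0.4, -0.4, 0.6]
width: 0.585
grip_force: 0.0
time: 15.5
tool_pos: [0.4698, -0.3926, 0.0036]
tcp_rot: [3.104, 0.47, 0.003]
wrist_force: [-0.3, 0.7, 7.0]
width: 0.295
grip_force: 39.9
(array([ 0.46977035, -0.39258043,  0.00364682]), array([[ 0.95509329,  0.2962988 ,  0.00195858],
       [ 0.29630223, -0.95509258, -0.00177759],
       [ 0.00134393,  0.0022781 , -0.9999965 ]])) 25.200994924547448
```

```bash
python3 -m crank '[[[0,0,-1,0,0,0],[0,0,-3,0,0,0],[0,0,-4,0,0,0],[0,0,-4,0,0,0],[0,0,-4,0,0,0],[0,0,-4,0,0,0],[0.92,-3.46,0,0,0,0],[0.92,-3.46,0,0,0,0]]]' 
python3 -m crank '[[[0.92,-3.46,0,0,0,0],[0.92,-3.46,0,0,0,0],[0.92,-3.46,0,0,0,0],[0.92,-3.46,0,0,0,0],[0.92,-3.46,0,0,0,0],[0.92,-3.46,0,0,0,0],[0.92,-3.46,0,0,0,0],[0.92,-3.46,0,0,0,0]]]' 
python3 -m crank '[[[0.92,-3.46,0,0,0,0],[0.92,-3.46,0,0,0,0.098],[0,0,0,0,0,0.098],[0,0,0,0,0,0.098],[0,0,0,0,0,0.097],[0,0,0,0,0,0],[0,0,0,0,0,0],[0,0,0,0,0,0]]]' 
python3 - <<'E'
from h import *
s=read_state();print(tool(),s["width"]*85.4,s["q"]);rel([.4522,.037,.16],(-np.sin(-.0905),np.cos(.0905)))
m=camera_model("wrist");i=read_camera("wrist")
np.savez("w9.npz",K=m["camera_matrix"],R=m["R"],t=m["t"])
cv2.imwrite("pics/w9f.png",i)
cv2.imwrite("pics/w9.png",cv2.resize(i[180:380,120:387],(800,600),interpolation=cv2.INTER_CUBIC))
E
```

```text
time: 16.22
tool_pos: [0.468, -0.3224, 0.2073]
tcp_rot: [3.1, 0.465, 0.01]
wrist_force: [0.8, 1.5, -2.3]
width: 0.295
grip_force: 39.6
time: 16.88
tool_pos: [0.4534, -0.0323, 0.2024]
tcp_rot: [3.106, 0.47, 0.001]
wrist_force: [0.8, 0.0, -1.0]
width: 0.299
grip_force: 39.6
time: 17.55
tool_pos: [0.4511, 0.0374, 0.2021]
tcp_rot: [-3.139, 0.138, -0.0]
wrist_force: [-0.4, -0.2, -0.9]
width: 0.298
grip_force: 39.6
(array([0.45111909, 0.0374293 , 0.20214261]), array([[ 9.96115824e-01, -8.80523334e-02,  2.26639165e-04],
       [-8.80523389e-02, -9.96115849e-01,  1.45565696e-05],
       [ 2.24477125e-04, -3.44561379e-05, -9.99999974e-01]])) 25.428571184899408 [ 2.77390897e-02 -1.46039674e-01  2.09149597e+00  8.88186589e-06
  1.19590940e+00  1.68669868e+00]
rel cm [0.11 0.03 4.21]
az 0.002 q6 1.6866986827513284
```

View pics/w9.png

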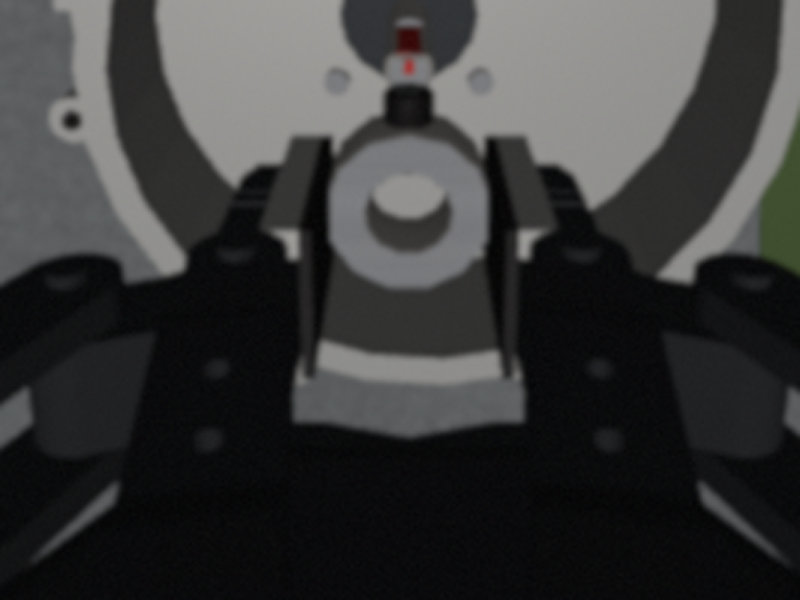

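Collar held level at crop (409,212), screw straight ahead at (409,105). The shaft end and its paint line are at (409,68), in line with the screw.

```bash
python3 - <<'E'
from h import *
np.set_printoptions(precision=4,suppress=True)
d=np.load("w9.npz");m=dict(camera_matrix=d["K"],R=d["R"],t=d["t"])
p,R=tool()
o=lambda x,y:(120+x/3-.33,180+y/3-.33)
print("shaft end",pl(m,o(408.5,70),.138))
for h in (.006,.0104,.0144):
    print(h,"top rim front/back/center",[R.T@(pl(m,o(409,y),p[2]+h)-p)*1000 for y in (135,288)], "L/R",[ (R.T@(pl(m,o(x,205),p[2]+h)-p)*1000)[1] for x in (328,491)])
print(proj(m,p+[0,0,.0104]),o(409,212))
E
```

```text
shaft end [0.4528 0.0371 0.138 ]
0.006 top rim front/back/center [array([12.4798,  0.1727, -5.9985]), array([-15.1698,   0.1883,  -6.0018])] L/R [np.float64(-13.181893389892991), np.float64(13.70784572271739)]
0.0104 top rim front/back/center [array([ 14.2015,   0.1672, -10.3983]), array([-12.5541,   0.1823, -10.4015])] L/R [np.float64(-12.75556463301026), np.float64(13.26477062586258)]
0.0144 top rim front/back/center [array([ 15.7667,   0.1623, -14.3981]), array([-10.1762,   0.1769, -14.4012])] L/R [np.float64(-12.367993035844146), np.float64(12.861975083267298)]
[255.6387 252.3454] (256.0033333333334, 250.33666666666667)
```

```bash
python3 -m crank '[[[0.12,0.03,1,0,0,0.002],[0,0,2,0,0,0],[0,0,2,0,0,0],[0,0,0,0,0,0],[0,0,0,0,0,0],[0,0,0,0,0,0]]]' 
python3 - <<'E'
from h import *
s=read_state();print(s["q"],s["wrist_force"]);rel([.4523,.037,.1196],(-np.sin(-.0905),np.cos(.0905)))
E
```

```text
time: 18.1
tool_pos: [0.4527, 0.037, 0.1523]
tcp_rot: [-3.138, 0.145, -0.0]
wrist_force: [0.0, -0.5, 0.9]
width: 0.294
grip_force: 39.7
[ 2.67814212e-02 -9.52726392e-02  2.14361564e+00  2.32145285e-05
  1.09304253e+00  1.68973449e+00] [ 0.03110041 -0.45068198  0.905597  ]
rel cm [-0.05  0.01  3.27]
az -0.002 q6 1.6897344944277453
```

```bash
for k in 1 2 3 4; do python3 -m crank '[[[0,0,0.2,0,0,0],[0,0,0.2,0,0,0],[0,0,0,0,0,0]]]' | grep -E "pos|wrist"; done; python3 - <<'E'
from h import *
s=read_state();print(s["time"],s["torque"])
i=read_camera("side");cv2.imwrite("pics/s2f.png",i)
j=read_camera("wrist");cv2.imwrite("pics/w10f.png",j)
E
```

```text
tool_pos: [0.4529, 0.0372, 0.1485]
wrist_force: [-0.6, -0.2, -0.8]
tool_pos: [0.4522, 0.0372, 0.1436]
wrist_force: [-0.8, -0.3, -0.8]
tool_pos: [0.452, 0.0372, 0.1394]
wrist_force: [0.2, -0.1, -0.3]
tool_pos: [0.452, 0.0372, 0.1354]
wrist_force: [-0.3, -0.4, -1.7]
19.1 [-0.03444981  0.00276438  0.02446805]
```

```bash
for k in 1 2 3 4; do python3 -m crank '[[[0,0,0.2,0,0,0],[0,0,0.2,0,0,0],[0,0,0,0,0,0]]]' | grep -E "pos|wrist"; done; python3 - <<'E'
from h import *
s=read_state();print(s["time"],s["torque"],tool())
m=camera_model("wrist");j=read_camera("wrist");i=read_camera("side")
np.savez("w11.npz",K=m["camera_matrix"],R=m["R"],t=m["t"])
a=cv2.resize(j[200:300,190:323],(800,600),interpolation=cv2.INTER_CUBIC)
x,y=[int(v) for v in proj("side",[.4523,.037,.123])];print(x,y)
b=cv2.resize(i[y-38:y+37,x-50:x+50],(400,300),interpolation=cv2.INTER_CUBIC)
a=cv2.resize(a,(400,300))
cv2.imwrite("pics/w11.png",np.hstack([a,b]))
E
```

```text
tool_pos: [0.4521, 0.0372, 0.1315]
wrist_force: [0.0, 0.3, -0.3]
tool_pos: [0.4521, 0.0372, 0.1274]
wrist_force: [-0.1, 0.6, -0.9]
tool_pos: [0.4521, 0.0372, 0.1234]
wrist_force: [0.0, 0.7, -0.4]
tool_pos: [0.4521, 0.0372, 0.1195]
wrist_force: [-0.5, 0.4, -0.4]
20.2 [-0.01653668 -0.01147454 -0.03081079] (array([0.45207133, 0.03716404, 0.11945172]), array([[ 9.95752245e-01, -9.20696353e-02, -8.06103101e-04],
       [-9.20696810e-02, -9.95752566e-01, -1.96858567e-05],
       [-8.00866762e-04,  9.38198914e-05, -9.99999675e-01]]))
241 188
```

View pics/w11.png

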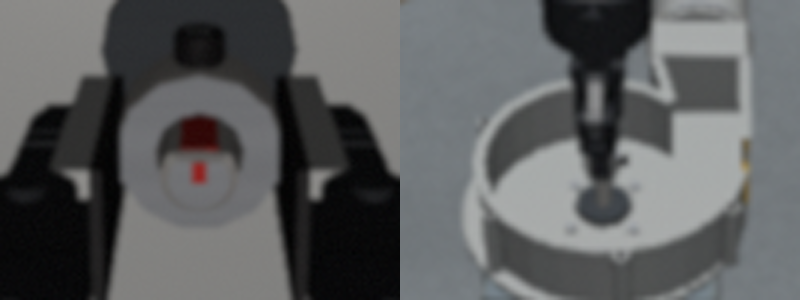

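```bash
python3 - <<'E'
from h import *
np.set_printoptions(precision=4,suppress=True)
d=np.load("w11.npz");m=dict(camera_matrix=d["K"],R=d["R"],t=d["t"])
S=pl(m,(190+199/3-.3,200+180/3-.3),.138);print("shaft",S)
for z in (.124,.127,.130,.133):
    a,b=[pl(m,(256.3-.3,200+y/3-.3),z) for y in (78,227)]
    u=np.array([.9957,-.092,0])
    sc=S+u*.019;sc[2]=z-.007
    sc14=S+u*.0165;sc14[2]=z-.007+.004
    print(z,"centre-shaft mm",(a+b-2*S)[:2]*500,"diam",np.linalg.norm(a-b)*1000,"side px screw",proj("side",sc),"wrist screw outer-top px",proj(m,sc+[0,0,.004]))
print("obs side screw",241-50+222/4,188-38+160/4,"obs wrist outer top",190+199/3,200+25/3)
E
```

```text
shaft [0.4526 0.0369 0.138 ]
0.124 centre-shaft mm [-2.6555  0.2455] diam 27.239999296075826 side px screw [248.1987 190.607 ] wrist screw outer-top px [255.9872 208.1535]
0.127 centre-shaft mm [-1.1759  0.1119] diam 26.645505577691935 side px screw [248.1796 189.8525] wrist screw outer-top px [255.9938 210.1055]
0.13 centre-shaft mm [ 0.3036 -0.0217] diam 26.051011859308044 side px screw [248.1604 189.0956] wrist screw outer-top px [256.0006 212.1373]
0.133 centre-shaft mm [ 1.7831 -0.1553] diam 25.4565181409241 side px screw [248.1411 188.3363] wrist screw outer-top px [256.0077 214.2538]
obs side screw 246.5 190.0 obs wrist outer top 256.3333333333333 208.33333333333334
```

```bash
python3 - <<'E'
from h import *
m=camera_model("wrist");j=read_camera("wrist");cv2.imwrite("pics/w12f.png",j)
A=[cv2.imread(f"pics/{n}.png") for n in ("w8","w9f","w12f")]
for k in A:
    g=cv2.cvtColor(k,cv2.COLOR_BGR2GRAY).astype(int)
    print(g[218:290,256][::1]);print(g[250,222:292])
d=np.load("w7.npz");m7=dict(camera_matrix=d["K"],R=d["R"],t=d["t"])
a,b=[pl(m7,(255.8,71+y/8-.5),.014) for y in (195,443)];print("w7 diam",np.linalg.norm(a-b))
E
```

```text
[ 34  32  32  36  49  68  92 119 139 147 148 149 149 149 149 149 149 149
 143 127 107  97  96  96  96  95  96  95  96  95  95  95  94  92  83  70
  63  63  63  65  65  67  68  69  75  93 120 140 148 148 148 149 149 149
 149 148 142 129 109  93  90  90  90  90  89  89  88  89  88  89  89  88]
[ 20  10  13  10  12  11  29  73 119 145 152 152 151 152 151 151 151 151
 145 126  95  70  62  62  65  72  79  85  90  92  94  94  94  95  94  95
  94  93  92  90  86  80  75  68  63  60  60  71 100 130 146 151 151 151
 151 151 151 151 151 141 110  63  24  12  11  12  12  14  21  38]
[ 26  24  24  27  38  54  75  97 113 119 121 122 122 122 123 122 121 121
 119 120 130 142 147 147 146 146 146 146 146 145 145 146 145 137 109  71
  52  50  51  52  53  54  54  56  60  77  99 114 121 122 121 121 121 122
 122 120 115  99  75  57  50  50  50  49  50  49  51  50  49  50  49  50]
[ 15   9   8   7   7   6  24  60  97 118 124 123 124 124 124 124 124 123
 118 103  77  57  49  51  64  86 104 118 129 136 140 144 145 145 145 145
 146 144 142 137 126 112  95  74  57  48  48  56  78 105 119 124 123 123
 123 123 123 123 123 115  88  51  18   5   7   8   7   7  15  31]
[ 22  21  21  23  34  48  66  87 102 107 109 110 110 110 110 110 110 110
 104  87  59  31  21  19  18  21  20  20  22  22  31  48  67  83  91  88
  79  71  66  66  65  69  83 100 110 112 111 111 110 109 108 105 105 108
 109 109 109 115 123 128 130 129 129 129 129 129 129 128 129 128 129 128]
[ 12   8   6   6   7   5  19  52  88 107 112 111 112 112 112 112 111 111
 107  93  69  50  43  50  63  68  68  67  70  70  70  69  67  67  67  67
  68  66  66  64  63  62  63  63  57  48  44  49  71  94 108 111 112 111
 111 111 111 111 111 104  79  45  12   5   7   5   7   5  12  26]
w7 diam 0.026881080565208115
```

The collar's pixel edges are the same in the pick, carry and fitted pictures, so it hasn't slipped. Its underside is at 0.1195 − 0.0036 = 0.116 m and the screw at 0.123 m, with no contact force, so I'm handing in.

```bash
python3 - <<'E'
from workcell import *
print(finish_job())
E
```

```text
the job is handed in; nothing more can be done
None
```

The job is handed in: the damper is shut against its stop, the shaft flat faces the key slot to within about 1–2°, and the collar is held level in the gripper with its screw on the flat at 123 mm, ready to tighten; nothing else was touched.

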